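Put the screwdriver back in its slanted eyelet and shut the tool tray

TASK

Put the red screwdriver away: take it out of the wooden block, slide its shaft through the eyelet of the slanted steel plate in the open tray until the handle sits on the plate, and let go. Then push the tray fully shut under its clear cover with the screwdriver still home in the eyelet. Leave the bolt jar, the black light and the aluminium cap where they stand.

Things in the scene. Friction and masses are not known exactly. Their poses are not given: they have to be found in the camera images.
- driver: Stubby screwdriver, 135 mm, 60 g. Origin on its axis at the handle's lower end (shoulder); z along the axis from tip to handle. Round red handle 24 mm diameter, z = 0 to 75 mm (black band near the top); steel shaft 8 mm diameter, z = 0 to -60 mm, last 7 mm tapered to 3.6 mm. Starts upright in the block, shaft in the hole, shoulder on the block's top.
- block: Fixed wooden block 60 x 60 x 72 mm high with a vertical hole 10.5 mm wide and 68 mm deep in the middle of its top. Origin at the centre of its underside. It stands left or right of the tray.
- eyelet (a point): Centre of the eyelet's mouth on the upper face of a slanted steel plate (44 x 64 x 16 mm) on two legs in the tray; moves with it. Round through hole, 10.5 mm. z is the hole's axis, out of the mouth, leaning 30 degrees from vertical toward the tray's front; y is level, along the 64 mm side. The mouth is 79 mm above the worktop, 85 mm behind the tray's front face; free room below.
- tray_handle (a point): Middle of the tray's steel bar handle (100 mm long, about 10 mm thick, level, 35 mm out from the tray's front face, 38 mm above the worktop). The tray's blue front is 172 mm wide, 55 mm high. x points into the dock (shuts the tray), y left, z up.
- tray (a joint): How far the tray is pulled out, m: 0 = shut (front flush with the dock's front edge), stop at 0.16. Slides with about 2 N of friction; a push on the handle or front shuts it.
- dock: Fixed cover over the tray: two blue side panels 8 mm thick, 200 mm deep, 180 mm apart outside, 165 mm high, with a clear 6 mm top (its top at 171 mm), open at front and back. Origin at the centre of its underside; -x side is the front, where the tray comes out.
- jar: Open glass jar 66 mm diameter, 75 mm high with four steel bolts in it; origin at the centre of its underside. Leave it alone.
- light: Black plastic front light 71 x 40 x 40 mm with a round lens on its -x end; origin at the centre of its underside. Leave it alone.
- cap: Aluminium stem cap, a disc 32 mm diameter, 12 mm high; origin at the centre of its underside. Leave it alone.
Things that resemble listed ones, but are neither listed nor needed, are in the scene too. Leave any pink or yellow look-alike of the driver alone.

How it is judged:
On the way:
1. with the tray still open, the screwdriver's shaft is through the eyelet, its handle sits on the plate, and it has been let go (z of driver in the frame of eyelet between -0.004 and 0.006 m and distance between driver and eyelet below 0.008 m and angle between the z axis of driver and the z axis of eyelet, either way round below 0.2 rad and angle between driver's own z axis and vertical below 1 rad and contact force between driver and the fingers below 0.1 N and value of joint tray above 0.05 m), for 0.2 s.
At the end, for the whole second after the job is handed in: The tray is shut to within 5 mm; the screwdriver rests in the eyelet, shaft through the hole, handle's lower end within 6 mm of the plate's face and 8 mm of the mouth's centre, axis within 0.2 rad of the hole's axis, at rest (value of joint tray below 0.005 m and z of driver in the frame of eyelet below 0.006 m and distance between driver and eyelet below 0.008 m and angle between the z axis of driver and the z axis of eyelet, either way round below 0.2 rad and angle between driver's own z axis and vertical below 1 rad and linear speed of driver below 0.02 m/s); the robot touches nothing.
It fails at once if the jar, the light or the cap is moved more than 20 mm or the jar tipped (distance of any of jar, light, cap from where it was at the start of the episode above 0.02 m or angle between jar's own z axis and vertical above 0.4 rad).
It also fails if it takes over 64 s, if anything falls off the work surface, if the arm or the gripper's body presses on something with over 40 N, if the wrist force passes 120 N, or if a joint passes its speed limit or range.

ROBOT

A 6-joint arm with a two-finger parallel gripper is mounted at the origin on the work surface. World frame = base frame: x ahead of the robot, y to its left, z up, the work surface at z = 0. Lengths are in m, angles in rad, forces in N, time in s.
With the tool pointing down it reaches from about 0.3 to 0.75 m from the base axis. Payload 8.5 kg.
Tool frame: the origin (TCP) lies at the very end of the fingers, on their centre line; the grasp point (between the pads) lies 19 mm behind it (robot.grip_depth is the distance from the TCP to the grasp point, in m); z points along the fingers, y is the line along which they close (so a half turn about z gives the same grasp; the last joint's range is limited). The gripper opens to 85 mm and grips with 20 to 120 N. Pads are 22 mm wide; open, the fingers measure 114 mm over their backs; the gripper's body (76 mm by 85 mm) begins 54 mm behind the grasp point. The pads swing forward as they close: fully open they stand 13 mm farther back than shut.
Start: joints at [-1.374, 0.381, 1.297, -0, 1.464, -0.215], TCP at [0.22, -0.504, 0.231] pointing down, gripper open.
Joint ranges: [-3.11, 3.11], [-0.89, 2.33], [0.22, 2.48], [-1.42, 4.56], [0.17, 2.85], [-2.88, 2.88]. Speed limits (rad/s): [2.39, 2.39, 3.14, 3.14, 3.14, 3.14].

INTERFACE

Orientations are given as a 3x3 rotation matrix whose columns are the frame's x, y, z axes.
In Python, from cell import robot gives the robot as it stands. The module is installed in compiled form; this text tells all that it offers.
- The arm moves only by the tool arm_command, never from a script. Its arguments are lists of equal length, an entry for each row: "translation": the shift along the tool's x, y, z in cm, a list of three; "yaw": the turn about the tool's z in degrees. In form: {"translation": [[x, y, z], ...], "yaw": [yaw, ...]}. A call has 1 to 8 rows; each row shifts and turns the commanded pose from where the row before left it, along the tool's axes as they then stand; what a row does not reach is not made up. A row lasts 1/12 s, in which the tool goes at most 41.7 mm and 7.16 degrees, less where a joint would pass 70% of its speed; a pose out of reach is approached as far as the arm can. A call is refused whole if a number of a shift passes 4.17 or a number of a turn 7.16, either way. A call with a gripper value outside its range is refused whole. "hand" is the finger opening in cm, from 0 to 8.54, set as the call begins (left out, the last holds). The fingers move at their own pace and stop on an object; "force" is the grip in N (left out, the last holds). Time passes only in rows, so rows that do not move let the fingers close. It gives the time, the measured TCP pose, the force, the opening and the grip force at its end, in the units of the state.
- robot.observe(): the state, without advancing time (a new reading comes with each control period).
- robot.snapshot(name): name is "scene" or "top" or "wrist"; returns (picture, depth): 420x560x3 uint8, red, green, blue; 420x560 float32, m along the optical axis (not along the pixel's ray), 0 where there is no reading.
- robot.get_calibration(name): a dict with "fovy" (degrees; the focal length in pixels is half the picture's height over the tangent of half this angle, whatever the lens; pixels are square), "cx", "cy" (the principal point, pixels), "world_to_cam" (4x4, takes a point from world to camera coordinates); the wrist camera has in their place "T_tool_cam" (4x4, takes a point from camera to tool coordinates, whose origin is the TCP and whose axes are the flange's). Camera axes: x right, y down, z forward; pixel columns grow to the right and rows downward; lengths in m; the calibration is good to about 2 mm. A picture is of the moment at which its call begins: read the wrist's pose just before it. get_calibration takes no time and is no camera call.
- robot.job_done(): hands the job in; it is judged then, once.
The state is a dict: "clock": time; "joint_positions": joint angles; "joint_vel": joint speeds; "joint_efforts": joint torques, N m; "tcp_pos": TCP position; "eef_rot": TCP orientation; "contact_force": force on the tool from outside, world axes, zero at the start; "moment": the same for the moment, N m; "grip_width": finger opening in m; "gripper_force": force on a finger pad.
Only numpy, scipy, OpenCV 4.12 (cv2) and the standard library are available. Lean on these libraries where they do the work, as an engineer would, in place of code of your own. Each camera call takes 0.05 s, during which the arm holds its last target. There are 200 camera calls.

## Working session

There is one attempt and no reset: what is moved stays moved. The work goes in short steps, Python scripts to look and compute and a tool call to move; the robot and the scene stay as the last step left them, time stands still between calls to the robot, and variables do not carry over. Pictures are saved under pics/ and viewed, at most 10 in all, crops included, and the job is handed in when it is done.

Besides the shell and the picture viewer there is one more tool, called after "Emit:" in YAML: its name, and indented under it one key for each argument. arm_command: Moves the arm, as the interface text tells. Its arguments: {"type":"object","properties":{"translation":{"type":"array","items":{"type":"array","items":{"type":"number"}}},"yaw":{"type":"array","items":{"type":"number"}},"hand":{"type":"number"},"force":{"type":"number"}},"required":["translation","yaw"]}

```bash
mkdir -p pics
cat > h.py <<'E'
import numpy as np, cv2
from cell import robot
def snap(n,save):
    o=robot.observe(); p,d=robot.snapshot(n); np.savez('pics/'+save+'.npz',p=p,d=d,R=o['eef_rot'],t=o['tcp_pos'])
    cv2.imwrite('pics/'+save+'.png',p[:,:,::-1]); return p,d
def cam(n,R=None,t=None):
    c=robot.get_calibration(n); f=210/np.tan(np.radians(c['fovy'])/2)
    if n=='wrist':
        T=np.eye(4);T[:3,:3]=R;T[:3,3]=t; T=T@np.array(c['T_tool_cam'])
    else: T=np.linalg.inv(np.array(c['world_to_cam']))
    return f,c['cx'],c['cy'],T
def cloud(n,save):
    z=np.load('pics/'+save+'.npz'); f,cx,cy,T=cam(n,z['R'],z['t']); d=z['d']
    v,u=np.mgrid[:420,:560]; P=np.stack([(u-cx)/f*d,(v-cy)/f*d,d,np.ones_like(d)],-1)@T.T
    P=P[...,:3].copy(); P[d==0]=np.nan; return z['p'],P
E
python3 - <<'E'
from h import *
a,_=snap('scene','s0'); b,_=snap('top','t0')
c=robot.get_calibration('scene'),robot.get_calibration('top'),robot.get_calibration('wrist');print(c)
o=robot.observe();print(o['eef_rot'],o['clock'])
E
```

```text
({'fovy': 44.526775722844356, 'cx': 286.4221788005943, 'cy': 210.7082615319645, 'world_to_cam': array([[ 0.43504681,  0.90040394,  0.00265009, -0.27090199],
       [ 0.81286919, -0.39148349, -0.43125903, -0.44920945],
       [-0.38726986,  0.18977204, -0.90222427,  1.37303172],
       [ 0.        ,  0.        ,  0.        ,  1.        ]])}, {'fovy': 47.18536991046, 'cx': 279.9123436197856, 'cy': 212.50568314196175, 'world_to_cam': array([[-4.25401993e-03, -9.99966580e-01,  6.98162209e-03,
         8.46306321e-04],
       [-9.85698847e-01,  3.01695398e-03, -1.68489410e-01,
         5.99763216e-01],
       [ 1.68462716e-01, -7.59853416e-03, -9.85678739e-01,
         1.00338451e+00],
       [ 0.00000000e+00,  0.00000000e+00,  0.00000000e+00,
         1.00000000e+00]])}, {'fovy': 60.05588693815185, 'cx': 275.415530563274, 'cy': 208.3577281183567, 'T_tool_cam': array([[ 4.28531440e-04, -9.52486023e-01, -3.04581996e-01,
         7.83608343e-02],
       [ 9.99998692e-01,  8.83165101e-04, -1.35487829e-03,
        -2.16600974e-04],
       [ 1.55949883e-03, -3.04581017e-01,  9.52485156e-01,
        -1.43034649e-01],
       [ 0.00000000e+00,  0.00000000e+00,  0.00000000e+00,
         1.00000000e+00]])})
[[ 9.16409705e-01  4.00241403e-01 -2.68432967e-04]
 [ 4.00241393e-01 -9.16408796e-01  1.32136165e-03]
 [ 2.82869309e-04 -1.31834663e-03 -9.99999091e-01]] 0.1
```

View pics/s0.png

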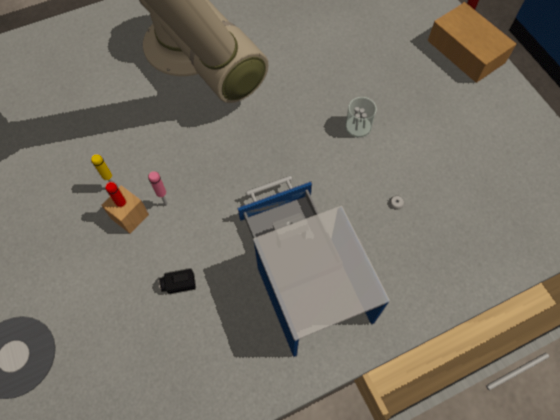

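View pics/t0.png

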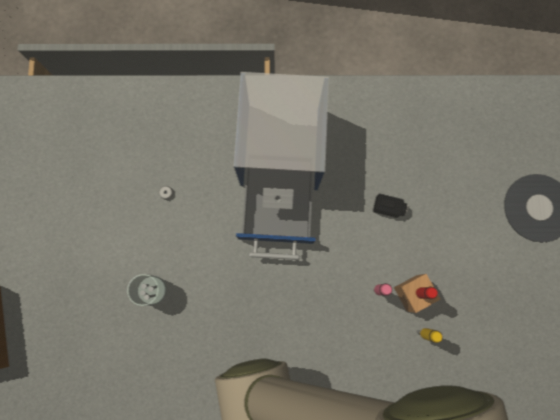

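The scene view shows three upright drivers: red at (114,192) standing in the block (127,210), yellow at (99,160) and pink at (156,178). Another red object is at the far edge (472,3). The top view shows red at (428,293) on the block (418,293), yellow at (435,336), pink at (386,289), the eyelet plate near (278,198) and the tray bar at (275,256). I choose the red one in the block and will check it in a close crop.

```bash
cat > m.py <<'E'
from h import *
for n,s in(('scene','s0'),('top','t0')):
    p,P=cloud(n,s); hsv=cv2.cvtColor(p,cv2.COLOR_RGB2HSV).astype(int); H,S,V=hsv[...,0],hsv[...,1],hsv[...,2]
    near=(P[...,0]<.8)&(abs(P[...,1])<.6)&(P[...,0]>.1)
    for nm,m in {'red':((H<4)|(H>176))&(S>200)&(V>80),'yel':(H>20)&(H<32)&(S>180)&(V>80),'pink':(H>165)&(H<177)&(S>80)&(S<200)&(V>90),'wood':(H>5)&(H<18)&(S>120)&(V>60),'blue':(H>100)&(H<120)&(S>150)&(V>40)}.items():
        m=m&near; q=P[m]
        if len(q)<5: print(s,nm,'few');continue
        print(s,nm,len(q),'med',np.median(q,0).round(3),'p2',np.percentile(q,2,axis=0).round(3),'p98',np.percentile(q,98,axis=0).round(3))
        if nm=='wood':
            t=q[(abs(q[:,2]-.072)<.006)]; print('  top',len(t),cv2.minAreaRect(t[:,:2].astype(np.float32)*1000))
        if nm in('red','yel','pink'):
            t=q[q[:,2]>np.percentile(q[:,2],90)-.004]; print('  toppts',t.mean(0).round(4))
p,P=cloud('top','t0')
for u,v in[(252,256),(298,258),(240,237),(312,239),(278,198),(268,198),(288,198),(278,190),(278,206),(277,256)]: print((u,v),P[v,u].round(4))
im=lambda s,a,b,c,d,k:cv2.resize(cv2.imread(f'pics/{s}.png')[b:d,a:c],None,fx=k,fy=k,interpolation=cv2.INTER_CUBIC)
A=im('s0',80,140,180,240,4);B=im('t0',230,180,330,280,4)
cv2.imwrite('pics/c1.png',np.hstack([A,B]))
E
python3 m.py
```

```text
s0 red 223 med [ 0.435 -0.294  0.125] p2 [ 0.422 -0.304  0.08 ] p98 [ 0.439 -0.286  0.15 ]
  toppts [ 0.429  -0.2951  0.1465]
s0 yel 256 med [ 0.351 -0.302  0.111] p2 [ 0.337 -0.313  0.063] p98 [ 0.355 -0.293  0.137]
  toppts [ 0.3449 -0.3032  0.1343]
s0 pink 233 med [ 0.442 -0.21   0.111] p2 [ 0.427 -0.22   0.065] p98 [ 0.446 -0.201  0.137]
  toppts [ 0.4356 -0.2104  0.1341]
s0 wood 1428 med [ 0.435 -0.28   0.06 ] p2 [ 0.278 -0.329  0.006] p98 [0.464 0.599 0.076]
  top 599 ((370.8006286621094, 136.52780151367188), (74.28901672363281, 941.2588500976562), 7.486680030822754)
s0 blue 851 med [ 0.553 -0.032  0.055] p2 [ 0.543 -0.097  0.017] p98 [0.795 0.085 0.127]
t0 red few
t0 yel 132 med [ 0.344 -0.298  0.133] p2 [ 0.333 -0.31   0.078] p98 [ 0.351 -0.291  0.137]
  toppts [ 0.341  -0.3017  0.1344]
t0 pink 117 med [ 0.432 -0.205  0.133] p2 [ 0.423 -0.216  0.087] p98 [ 0.44  -0.197  0.137]
  toppts [ 0.4316 -0.2079  0.1343]
t0 wood 549 med [ 0.431 -0.286  0.071] p2 [ 0.394 -0.315  0.067] p98 [ 0.458 -0.262  0.12 ]
  top 512 ((425.1851501464844, -293.55731201171875), (59.01300811767578, 57.91448974609375), 26.80168914794922)
t0 blue few
(252, 256) [0.5055 0.0598 0.0405]
(298, 258) [ 0.501  -0.0406  0.0377]
(240, 237) [0.5465 0.0859 0.0467]
(312, 239) [ 0.5402 -0.0702  0.0594]
(278, 198) [0.6304 0.0028 0.06  ]
(268, 198) [0.6266 0.0243 0.0789]
(288, 198) [ 0.6267 -0.0186  0.0779]
(278, 190) [0.6417 0.0028 0.0899]
(278, 206) [0.6112 0.0029 0.0677]
(277, 256) [0.5052 0.0053 0.0422]
```

View pics/c1.png

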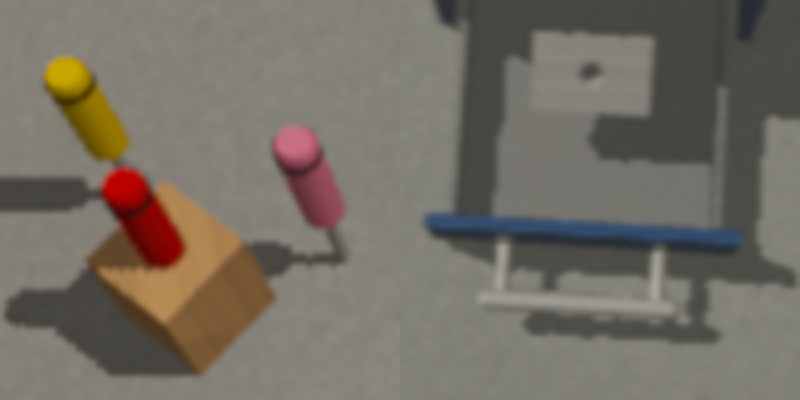

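The crop confirms it: the red driver stands upright in the wooden block at crop (128,190) to (165,250), while pink and yellow stand free. The eyelet mouth is at crop (591,71), which is top-view pixel (277.7,197.7), and the tray is turned by about -2.6°.

```bash
cat > plan.py <<'E'
from h import *
import sys
def st():
    o=robot.observe(); R=np.array(o['eef_rot']); return np.array(o['tcp_pos']),np.degrees(np.arctan2(R[1,0],R[0,0])),o
def plan(tgt,psi,n):
    p,a,o=st(); d=np.array(tgt)-p; dy=(psi-a+180)%360-180; print('from',p.round(4),round(a,2),'t',o['clock'])
    out=[]
    for i in range(n):
        b=np.radians(a+dy*i/n); s=d/n*100
        out.append([round(float(v),2) for v in(s[0]*np.cos(b)+s[1]*np.sin(b),s[0]*np.sin(b)-s[1]*np.cos(b),-s[2])])
    print(out,'yaw',round(-dy/n,2))
def ray(n,u,v,z):
    f,cx,cy,T=cam(n); r=T[:3,:3]@[(u-cx)/f,(v-cy)/f,1]; c=T[:3,3]; return c+r*(z-c[2])/r[2]
E
python3 - <<'E'
from plan import *
plan([.427,-.34,.24],90,10)
print('eyelet',ray('top',277.75,197.75,.079))
for u,v in[(236,167),(326,171)]: print('docktop',ray('top',u,v,.171))
E
```

```text
from [ 0.2201 -0.5038  0.2307] 23.59 t 0.1
[[2.55, -0.67, -0.09], [2.61, -0.37, -0.09], [2.64, -0.07, -0.09], [2.63, 0.24, -0.09], [2.58, 0.54, -0.09], [2.5, 0.83, -0.09], [2.39, 1.12, -0.09], [2.24, 1.39, -0.09], [2.07, 1.64, -0.09], [1.87, 1.87, -0.09]] yaw -6.64
eyelet [0.62707325 0.0033674  0.079     ]
docktop [0.67043223 0.08568678 0.171     ]
docktop [ 0.66188839 -0.09155028  0.171     ]
```

Emit:
arm_command:
  translation:
    - [2.55,-0.67,-0.1]
    - [2.6,-0.37,-0.1]
    - [2.64,-0.07,-0.1]
    - [2.63,0.24,-0.1]
    - [2.58,0.54,-0.1]
    - [2.5,0.83,-0.1]
    - [2.4,1.1,-0.1]
    - [2.25,1.4,-0.1]
  yaw: [-6.64,-6.64,-6.64,-6.64,-6.64,-6.64,-6.64,-6.64]
  hand: 6

```text
clock: 0.77
tcp_pos: [0.3863, -0.3719, 0.2391]
eef_rot: [[0.224, 0.975, -0.0], [0.975, -0.224, 0.001], [0.001, -0.001, -1.0]]
contact_force: [-0.1, -0.7, 0.3]
grip_width: 0.0601
gripper_force: 0.0
```

Emit:
arm_command:
  translation:
    - [2.05,1.65,-0.1]
    - [1.87,1.87,-0.1]
    - [0,0,0]
  yaw: [-6.64,-6.64,0]

```text
clock: 1.02
tcp_pos: [0.4296, -0.3377, 0.2412]
eef_rot: [[-0.009, 1.0, 0.001], [1.0, 0.009, 0.001], [0.001, 0.001, -1.0]]
contact_force: [0.1, -0.2, -0.2]
grip_width: 0.0597
gripper_force: 0.0
```

Run:
```python
from plan import *
p,d=snap('wrist','w1'); p,P=cloud('wrist','w1'); print(st()[:2])
hsv=cv2.cvtColor(p,cv2.COLOR_RGB2HSV).astype(int); m=((hsv[...,0]<4)|(hsv[...,0]>176))&(hsv[...,1]>180)&(hsv[...,2]>60)
q=P[m]; print(len(q),np.percentile(q,[2,50,98],axis=0).round(4)); 
t=q[q[:,2]>.140]; print('top',len(t),t.mean(0), t.min(0),t.max(0))
for lo in(.08,.095,.11,.125):
    s=q[(q[:,2]>lo)&(q[:,2]<lo+.015)]
    if len(s): print(lo,len(s),s.min(0).round(4),s.max(0).round(4))
```

```text
(array([ 0.42819357, -0.33898468,  0.24104628]), np.float64(90.17904572533882))
911 [[nan nan nan]
 [nan nan nan]
 [nan nan nan]]
top 795 [ 0.42655202 -0.29399748  0.14666448] [ 0.41513247 -0.30498778  0.14115642] [ 0.43767159 -0.28366254  0.14913389]
0.08 24 [ 0.4163 -0.2899  0.0803] [ 0.4346 -0.2835  0.0948]
0.095 37 [ 0.4159 -0.2905  0.0954] [ 0.435  -0.2836  0.1087]
0.11 33 [ 0.418  -0.2886  0.1107] [ 0.4362 -0.2836  0.1245]
0.125 15 [ 0.422  -0.2873  0.1252] [ 0.4353 -0.2831  0.1369]
```

View pics/w1.png

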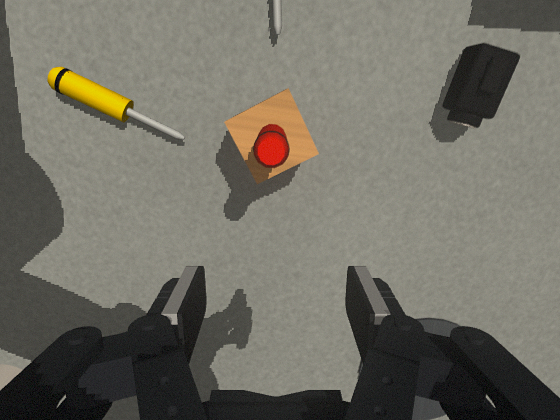

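The wrist view shows the red driver's top at (271,147) in the block, between the open fingers' lanes, with the yellow and pink ones clear of them.

Emit:
arm_command:
  translation:
    - [2.25,-0.1,0]
    - [2.25,-0.1,0]
    - [0,0,3]
    - [0,0,3.5]
    - [0,0,3.5]
    - [0,0,2.5]
    - [0,0,1.8]
    - [0,0,0]
  yaw: [0,0,0,0,0,0,0,0]

```text
clock: 1.73
tcp_pos: [0.423, -0.2947, 0.0949]
eef_rot: [[0.003, 1.0, -0.005], [1.0, -0.003, 0.005], [0.005, -0.005, -1.0]]
contact_force: [0.8, 0.5, 0.1]
grip_width: 0.0596
gripper_force: 0.0
```

Emit:
arm_command:
  translation:
    - [0,0,0]
    - [0,0,0]
    - [0,0,0]
    - [0,0,0]
    - [0,0,0]
    - [0,0,0]
    - [0,0,0]
    - [0,0,0]
  yaw: [0,0,0,0,0,0,0,0]
  hand: 0
  force: 25

```text
clock: 2.4
tcp_pos: [0.4254, -0.2961, 0.0997]
eef_rot: [[0.0, 1.0, 0.002], [1.0, -0.0, -0.002], [-0.002, 0.002, -1.0]]
contact_force: [-1.5, -1.6, 7.3]
grip_width: 0.0232
gripper_force: 26.1
```

Emit:
arm_command:
  translation:
    - [0,0,-1]
    - [0,0,-1.5]
    - [0,0,-1.5]
    - [0,0,-1.2]
    - [0,0,0]
  yaw: [0,0,0,0,0]

```text
clock: 2.82
tcp_pos: [0.4258, -0.296, 0.1528]
eef_rot: [[0.0, 1.0, 0.003], [1.0, -0.0, -0.003], [-0.003, 0.003, -1.0]]
contact_force: [0.2, -0.5, 0.3]
grip_width: 0.0234
gripper_force: 25.7
```

Run:
```python
from plan import *
snap('wrist','w2');a,_=snap('scene','s2'); print(st()[:2])
p,P=cloud('scene','s2'); hsv=cv2.cvtColor(p,cv2.COLOR_RGB2HSV).astype(int); m=((hsv[...,0]<4)|(hsv[...,0]>176))&(hsv[...,1]>180)&(hsv[...,2]>60)&(P[...,1]<-.2)
q=P[m];print(len(q),np.nanpercentile(q,[2,50,98],axis=0).round(4))
A=cv2.imread('pics/w2.png');B=cv2.resize(a[100:280,40:240,::-1],None,fx=2,fy=2)
cv2.imwrite('pics/c2.png',np.hstack([cv2.resize(A,(480,360)),B[:,:320]]))
```

```text
(array([ 0.42505283, -0.29527587,  0.15032868]), np.float64(89.99476219565136))
29 [[ 0.4303 -0.3011  0.1284]
 [ 0.4367 -0.2935  0.1341]
 [ 0.4397 -0.2839  0.166 ]]
```

View pics/c2.png

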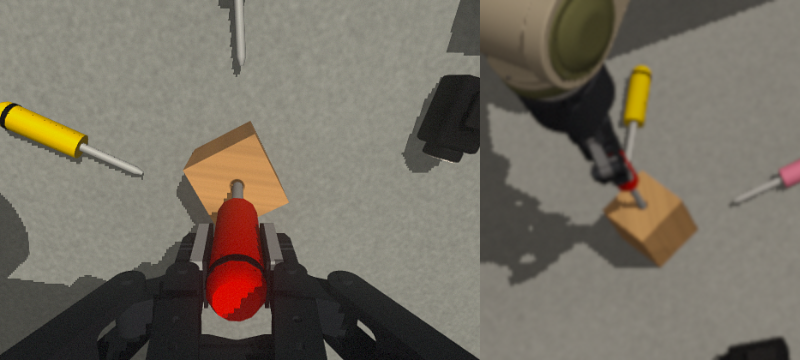

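The red driver is gripped and lifted, with its tip still in the hole's mouth at (237,187). Next I pivot it in the pads against the hole.

Emit:
arm_command:
  translation:
    - [-0.6,0,0.0]
    - [-0.6,0,0.05]
    - [-0.6,0,0.08]
    - [-0.6,0,0.12]
    - [-0.55,0,0.15]
    - [-0.55,0,0.18]
    - [-0.55,0,0.2]
    - [-0.5,0,0.22]
  yaw: [0,0,0,0,0,0,0,0]

```text
clock: 3.58
tcp_pos: [0.4251, -0.3416, 0.1401]
eef_rot: [[0.0, 1.0, 0.0], [1.0, -0.0, -0.0], [-0.0, 0.0, -1.0]]
contact_force: [1.4, 2.1, 2.9]
grip_width: 0.0226
gripper_force: 25.6
```

Emit:
arm_command:
  translation:
    - [-0.5,0,0.25]
    - [-0.2,0,0.1]
    - [0,0,0]
  yaw: [0,0,0]

```text
clock: 3.83
tcp_pos: [0.425, -0.3485, 0.1365]
eef_rot: [[0.001, 1.0, -0.0], [1.0, -0.001, -0.0], [-0.0, -0.0, -1.0]]
contact_force: [1.6, 1.0, 1.8]
grip_width: 0.0234
gripper_force: 25.2
```

Emit:
arm_command:
  translation:
    - [0,0,-1]
    - [0,0,-1.5]
    - [0,0,-1.5]
    - [0,0,0]
    - [0,0,0]
  yaw: [0,0,0,0,0]

```text
clock: 4.25
tcp_pos: [0.425, -0.3481, 0.1774]
eef_rot: [[-0.0, 1.0, 0.0], [1.0, 0.0, -0.002], [-0.002, 0.0, -1.0]]
contact_force: [-0.1, -0.5, -1.4]
grip_width: 0.0235
gripper_force: 24.8
```

```bash
cat > tilt.py <<'E'
from plan import *
import sys
s=sys.argv[1]; snap('wrist',s); p,P=cloud('wrist',s); z=np.load(f'pics/{s}.npz'); R,t=z['R'],z['t']
Q=(P-t)@R  # tool frame
hsv=cv2.cvtColor(p,cv2.COLOR_RGB2HSV).astype(int)
g=(abs(Q[...,1])<.009)&(Q[...,2]<.13)&(Q[...,2]>-.07)&(abs(Q[...,0])<.09)
m=g&((hsv[...,0]<4)|(hsv[...,0]>176))&(hsv[...,1]>170)&(hsv[...,2]>50)
sh=g&(hsv[...,1]<70)&(hsv[...,2]>60)&(Q[...,2]>.015)
for nm,k,r in(('handle',m,.012),('shaft',sh,.004)):
    q=Q[k]; print(nm,len(q))
    if len(q)<15: continue
    # for bins along z: nearest surface line (max x, centre strip)
    q=q[abs(q[:,1]-np.median(q[:,1]))<(.004 if nm=='handle' else .002)]; v=cv2.fitLine(q[:,[0,2]].astype(np.float32),cv2.DIST_HUBER,0,.001,.001).ravel()
    print(' line xz dir',v[:2].round(3),'pt',v[2:].round(4),'tilt deg',np.degrees(np.arctan2(v[0],v[1])).round(1),'range',q.min(0).round(4),q.max(0).round(4))
E
python3 tilt.py w3
```

```text
handle 8273
 line xz dir [0.505 0.863] pt [ 0.0205 -0.0132] tilt deg 30.3 range [-0.018  -0.004  -0.0516] [0.0361 0.004  0.0295]
shaft 803
 line xz dir [0.486 0.874] pt [0.0448 0.0458] tilt deg 29.1 range [ 0.0329 -0.0016  0.0246] [0.0568 0.0024 0.0729]
```

View pics/w3.png

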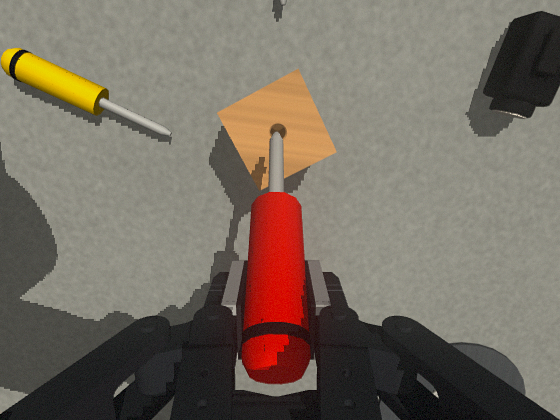

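The driver now leans 30° in the grip, with its tip just clear of the block's hole at (278,132). Next I carry it to the tray.

Emit:
arm_command:
  translation:
    - [0,0,-2]
    - [0,0,-3]
    - [0,0,-2]
    - [0,0,0]
  yaw: [0,0,0,0]

```text
clock: 4.63
tcp_pos: [0.4257, -0.3487, 0.2499]
eef_rot: [[-0.0, 1.0, 0.003], [1.0, 0.0, -0.005], [-0.005, 0.003, -1.0]]
contact_force: [0.4, 0.5, -0.9]
grip_width: 0.0234
gripper_force: 24.8
```

Run:
```python
from plan import *
plan([.5617,.0063,.235],-2.6,15)
```

```text
from [ 0.4257 -0.3487  0.2499] 90.0 t 4.6333
[[2.37, 0.91, 0.1], [2.45, 0.65, 0.1], [2.51, 0.38, 0.1], [2.53, 0.11, 0.1], [2.53, -0.16, 0.1], [2.5, -0.44, 0.1], [2.44, -0.7, 0.1], [2.35, -0.96, 0.1], [2.23, -1.21, 0.1], [2.09, -1.44, 0.1], [1.92, -1.66, 0.1], [1.73, -1.85, 0.1], [1.52, -2.03, 0.1], [1.29, -2.18, 0.1], [1.05, -2.31, 0.1]] yaw 6.17
```

Emit:
arm_command:
  translation:
    - [2.37,0.9,0.1]
    - [2.45,0.65,0.1]
    - [2.5,0.38,0.1]
    - [2.53,0.1,0.1]
    - [2.53,-0.16,0.1]
    - [2.5,-0.44,0.1]
    - [2.44,-0.7,0.1]
    - [2.35,-0.96,0.1]
  yaw: [6.17,6.17,6.17,6.17,6.17,6.17,6.17,6.17]

```text
clock: 5.3
tcp_pos: [0.4973, -0.1571, 0.2371]
eef_rot: [[0.762, 0.647, -0.003], [0.647, -0.762, 0.001], [-0.001, -0.003, -1.0]]
contact_force: [0.7, 0.0, -0.1]
grip_width: 0.0232
gripper_force: 24.8
```

Emit:
arm_command:
  translation:
    - [2.23,-1.2,0.1]
    - [2.1,-1.44,0.1]
    - [1.92,-1.66,0.1]
    - [1.73,-1.85,0.1]
    - [1.52,-2.03,0.1]
    - [1.29,-2.18,0.1]
    - [1.05,-2.31,0.1]
    - [0,0,0]
  yaw: [6.17,6.17,6.17,6.17,6.17,6.17,6.17,0]

```text
clock: 5.97
tcp_pos: [0.5611, 0.0109, 0.2297]
eef_rot: [[0.999, -0.047, -0.003], [-0.047, -0.999, 0.001], [-0.003, -0.001, -1.0]]
contact_force: [0.2, 0.2, -1.3]
grip_width: 0.0235
gripper_force: 24.9
```

Emit:
arm_command:
  translation:
    - [0,0,1.5]
    - [0,0,2]
    - [0,0,1.5]
    - [0,0,0]
    - [0,0,0]
  yaw: [0,0,0,0,0]

```text
clock: 6.38
tcp_pos: [0.5604, 0.007, 0.1807]
eef_rot: [[0.999, -0.044, -0.003], [-0.044, -0.999, 0.0], [-0.003, -0.0, -1.0]]
contact_force: [0.2, 0.4, -0.2]
grip_width: 0.0234
gripper_force: 24.9
```

```bash
python3 tilt.py w4; python3 -c "
from plan import *
print(st()[:2])"
```

```text
handle 8277
 line xz dir [0.498 0.867] pt [ 0.0156 -0.021 ] tilt deg 29.9 range [-0.0182 -0.0042 -0.0505] [0.0358 0.0038 0.0153]
shaft 2598
 line xz dir [0.498 0.867] pt [0.0667 0.084 ] tilt deg 29.8 range [ 0.0326 -0.0023  0.0239] [0.0899 0.0017 0.1176]
(array([0.56092437, 0.00698585, 0.18181917]), np.float64(-2.5306030366707466))
```

View pics/w4.png

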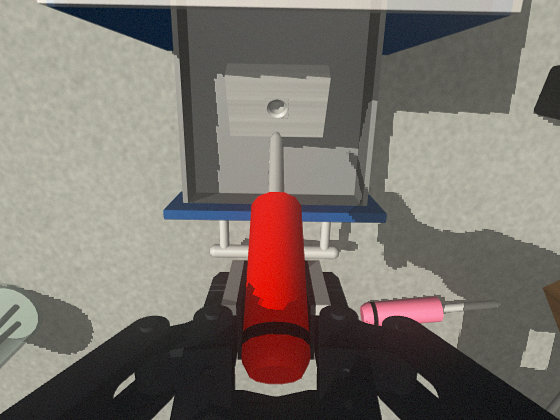

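The wrist view shows the tip at (276,135) and the eyelet mouth at (278,108) straight ahead of it. I'll fit the plate plane and a close crop for the exact offset.

Run:
```python
from plan import *
p,P=cloud('wrist','w4'); z=np.load('pics/w4.npz'); R,t=z['R'],z['t']; Q=(P-t)@R
m=np.zeros((420,560),bool); m[84:130,235:322]=1; m[92:140,258:298]=0; q=Q[m]; q=q[~np.isnan(q).any(1)]
c=np.median(q,0)
for _ in range(4):
    k=np.abs((q-c)@n)<.002 if _ else np.ones(len(q),bool); c=q[k].mean(0); n=np.linalg.svd(q[k]-c,full_matrices=False)[2][2]
if n[2]>0:n=-n
print('normal tool',n.round(3),'lean',np.degrees(np.arccos(-n[2])).round(1),'c',c.round(4),k.sum())
ca=robot.get_calibration('wrist');f=210/np.tan(np.radians(ca['fovy'])/2);T=np.array(ca['T_tool_cam'])
for u,v in[(277.5,107.5),(278,108.5)]:
    r=T[:3,:3]@[(u-ca['cx'])/f,(v-ca['cy'])/f,1]; o=T[:3,3]; s=((c-o)@n)/(r@n); e=o+s*r; print('mouth tool',e.round(4),'world',(R@e+t).round(4))
# tip pixel -> ray meets driver axis plane y
im=cv2.resize(cv2.imread('pics/w4.png')[60:210,230:330],None,fx=4,fy=4,interpolation=cv2.INTER_CUBIC); cv2.imwrite('pics/c4.png',im)
```

```text
normal tool [-0.505 -0.007 -0.863] lean 30.3 c [0.0705 0.0012 0.0995] 2467
mouth tool [0.0686 0.0007 0.1006] world [0.6286 0.0034 0.0799]
mouth tool [0.068 0.001 0.101] world [0.6279 0.0031 0.0795]
```

View pics/c4.png

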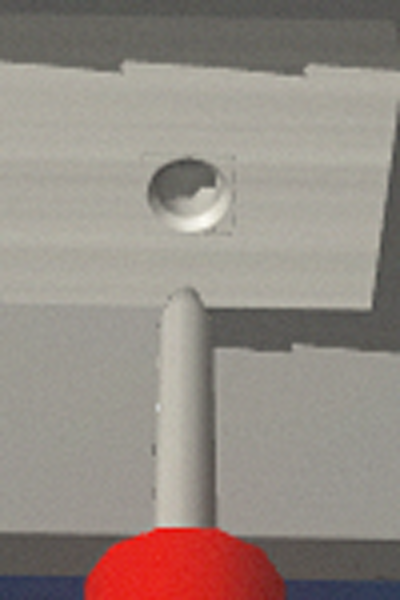

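Mouth at crop (190,196) and tip at (183,288). The offset is about 1 mm sideways, 4 mm across the axis and 32 mm along it. Correcting and entering now.

Emit:
arm_command:
  translation:
    - [0.45,0.1,1.2]
    - [0.45,0,1.2]
    - [0,0,0]
    - [0.25,0,0.43]
    - [0.25,0,0.43]
    - [0.25,0,0.43]
    - [0.25,0,0.43]
    - [0,0,0]
  yaw: [0,0,0,0,0,0,0,0]

```text
clock: 7.1
tcp_pos: [0.5801, 0.0055, 0.1397]
eef_rot: [[0.999, -0.045, -0.001], [-0.045, -0.999, 0.0], [-0.001, -0.0, -1.0]]
contact_force: [-0.7, -0.3, -0.9]
grip_width: 0.0234
gripper_force: 24.9
```

```bash
python3 tilt.py w5
python3 - <<'E'
from plan import *
print(st()[:2])
im=cv2.resize(cv2.imread('pics/w5.png')[60:210,220:340],None,fx=4,fy=4,interpolation=cv2.INTER_CUBIC); cv2.imwrite('pics/c5.png',im)
E
```

```text
handle 8321
 line xz dir [0.499 0.867] pt [ 0.0174 -0.0177] tilt deg 29.9 range [-0.018  -0.0042 -0.0504] [0.0359 0.0038 0.0153]
shaft 2842
 line xz dir [0.779 0.627] pt [0.0511 0.0453] tilt deg 51.2 range [ 0.0326 -0.0022  0.0239] [0.0889 0.0017 0.1299]
(array([0.57995243, 0.00556057, 0.14013452]), np.float64(-2.5528918093638873))
```

View pics/c5.png

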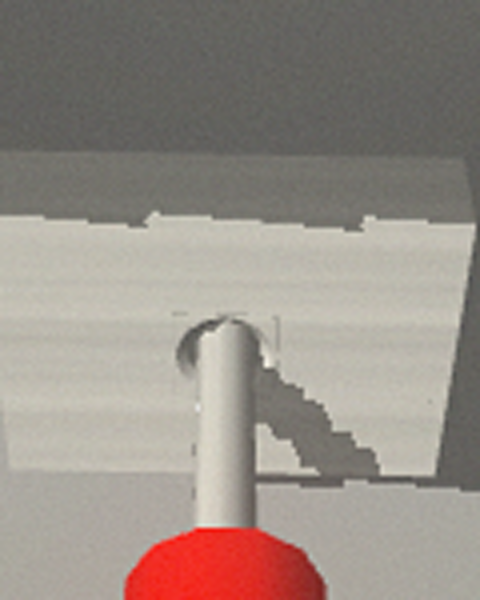

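The shaft has entered the mouth at crop (228,330). It is centred sideways and slightly toward the rear rim, so I add a small correction and keep sliding.

Emit:
arm_command:
  translation:
    - [0.16,0,0.48]
    - [0.25,0,0.43]
    - [0.25,0,0.43]
    - [0.25,0,0.43]
    - [0.25,0,0.43]
    - [0.25,0,0.43]
    - [0.25,0,0.43]
    - [0,0,0]
  yaw: [0,0,0,0,0,0,0,0]

```text
clock: 7.82
tcp_pos: [0.5966, 0.0048, 0.1089]
eef_rot: [[0.999, -0.045, -0.001], [-0.045, -0.999, 0.0], [-0.001, -0.0, -1.0]]
contact_force: [-0.4, -0.1, -1.3]
grip_width: 0.0233
gripper_force: 24.9
```

```bash
cat > fin.py <<'E'
from plan import *
import sys
s=sys.argv[1]; snap('wrist',s); p,P=cloud('wrist',s); z=np.load(f'pics/{s}.npz'); R,t=z['R'],z['t']; Q=(P-t)@R; print(t.round(4))
hsv=cv2.cvtColor(p,cv2.COLOR_RGB2HSV).astype(int); red=((hsv[...,0]<4)|(hsv[...,0]>176))&(hsv[...,1]>170)&(hsv[...,2]>50)
u=np.array([.5,0,.866]); n=np.array([.866,0,-.5])
h=Q[red&(abs(Q[...,1])<.004)&(abs(Q[...,0])<.15)]; print('handle along min/max',np.percentile(h@u,[1,50,99]).round(4),'n surf',np.median(h@n).round(4))
k=(hsv[...,1]<70)&(abs(Q[...,1])<.03)&(abs(Q[...,1])>.015)&(P[...,2]>.066)&(P[...,2]<.09); q=Q[k]; print('plate along',len(q),np.percentile(q@u,[10,50,90]).round(4))
E
python3 fin.py w6
```

```text
[0.5966 0.0048 0.1089]
handle along min/max [-0.0451 -0.0191  0.029 ] n surf 0.0239
plate along 5107 [0.0406 0.0414 0.0509]
```

Emit:
arm_command:
  translation:
    - [0.2,0,0.35]
    - [0.2,0,0.35]
    - [0.15,0,0.25]
    - [0,0,0]
    - [0,0,0]
  yaw: [0,0,0,0,0]

```text
clock: 8.28
tcp_pos: [0.602, 0.0045, 0.1004]
eef_rot: [[0.999, -0.045, -0.0], [-0.045, -0.999, 0.0], [-0.0, -0.0, -1.0]]
contact_force: [0.4, 0.7, -0.8]
grip_width: 0.0233
gripper_force: 24.9
```

```bash
python3 fin.py w7
```

```text
[0.602  0.0045 0.1004]
handle along min/max [-0.045  -0.0189  0.029 ] n surf 0.0239
plate along 5102 [0.0305 0.0312 0.0385]
```

Emit:
arm_command:
  translation:
    - [0.06,0,0.1]
    - [0.05,0,0.08]
    - [0,0,0]
  yaw: [0,0,0]

```text
clock: 8.58
tcp_pos: [0.6036, 0.0045, 0.0996]
eef_rot: [[0.999, -0.045, 0.002], [-0.045, -0.999, -0.0], [0.002, 0.0, -1.0]]
contact_force: [-0.6, 1.0, 2.0]
grip_width: 0.0234
gripper_force: 25.2
```

Emit:
arm_command:
  translation:
    - [0,0,0]
    - [0,0,0]
    - [0,0,0]
    - [0,0,0]
    - [0,0,0]
    - [0,0,0]
    - [0,0,0]
    - [0,0,0]
  yaw: [0,0,0,0,0,0,0,0]
  hand: 5

```text
clock: 9.25
tcp_pos: [0.6031, 0.0045, 0.0987]
eef_rot: [[0.999, -0.045, -0.0], [-0.045, -0.999, -0.0], [-0.0, 0.0, -1.0]]
contact_force: [0.0, -0.1, 0.4]
grip_width: 0.0496
gripper_force: 0.0
```

```bash
python3 fin.py w8
```

```text
[0.6031 0.0045 0.0987]
handle along min/max [-0.0456 -0.0194  0.0281] n surf 0.0232
plate along 4766 [0.0291 0.0298 0.0334]
```

Contact was felt at about 2 N, the fingers are open, and the handle rests on the plate. Backing straight up.

Emit:
arm_command:
  translation:
    - [0,0,-1]
    - [0,0,-2.5]
    - [0,0,-3]
    - [0,0,-3]
    - [0,0,-3]
    - [0,0,-2]
    - [0,0,0]
    - [0,0,0]
  yaw: [0,0,0,0,0,0,0,0]

```text
clock: 9.97
tcp_pos: [0.6033, 0.0045, 0.2452]
eef_rot: [[0.999, -0.045, 0.003], [-0.045, -0.999, -0.0], [0.003, 0.0, -1.0]]
contact_force: [-0.7, 0.3, -0.6]
grip_width: 0.0499
gripper_force: 0.0
```

```bash
python3 fin.py w9;python3 - <<'E'
from plan import *
snap('top','t9')
im=cv2.resize(cv2.imread('pics/t9.png')[150:270,230:330],None,fx=4,fy=4); w=cv2.imread('pics/w9.png')[:300,130:430]
cv2.imwrite('pics/c9.png',np.hstack([im,cv2.resize(w,(400,400)).copy() if 0 else cv2.resize(w,(400,480))]))
plan([.45,.0115,.22],177.4,26)
E
```

```text
[0.6033 0.0045 0.2452]
handle along min/max [0.0806 0.1056 0.1548] n surf -0.0506
plate along 1775 [0.1556 0.1564 0.1658]
from [0.6026 0.0046 0.2429] -2.56 t 10.0667
[[-0.59, -0.0, 0.09], [-0.58, -0.07, 0.09], [-0.57, -0.14, 0.09], [-0.55, -0.21, 0.09], [-0.52, -0.27, 0.09], [-0.48, -0.33, 0.09], [-0.44, -0.39, 0.09], [-0.39, -0.44, 0.09], [-0.33, -0.48, 0.09], [-0.27, -0.52, 0.09], [-0.21, -0.55, 0.09], [-0.14, -0.57, 0.09], [-0.07, -0.58, 0.09], [0.0, -0.59, 0.09], [0.07, -0.58, 0.09], [0.14, -0.57, 0.09], [0.21, -0.55, 0.09], [0.27, -0.52, 0.09], [0.33, -0.48, 0.09], [0.39, -0.44, 0.09], [0.44, -0.39, 0.09], [0.48, -0.33, 0.09], [0.52, -0.27, 0.09], [0.55, -0.21, 0.09], [0.57, -0.14, 0.09], [0.58, -0.07, 0.09]] yaw -6.92
```

View pics/c9.png

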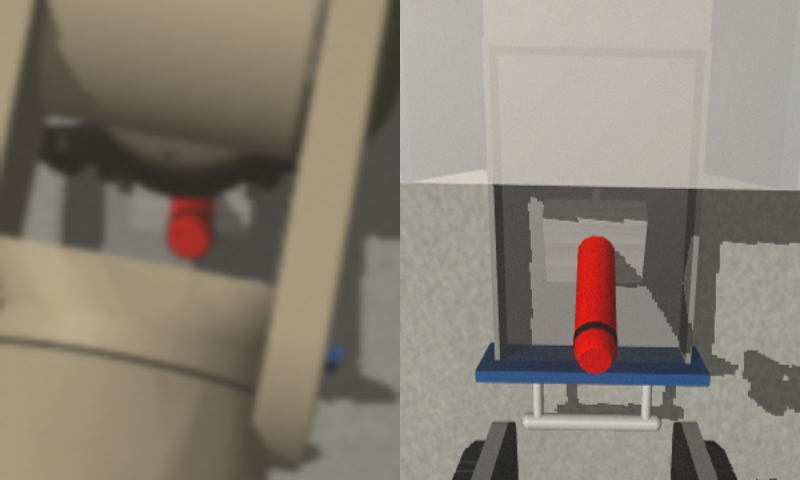

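The driver sits home in the eyelet: in the right panel the shoulder is on the plate at (596,240), the handle leans to the front, and the shaft is fully hidden. Next I retreat, turn the camera away from the dock, and close the fingers.

Emit:
arm_command:
  translation:
    - [-2,0,0]
    - [-3,0,0]
    - [-3.5,0,0]
    - [-3.5,0,0]
    - [-3,0,0]
    - [0,0,0]
  yaw: [0,0,0,0,0,0]
  hand: 0

```text
clock: 10.57
tcp_pos: [0.4483, 0.0121, 0.2429]
eef_rot: [[0.999, -0.044, -0.004], [-0.044, -0.999, 0.001], [-0.004, -0.001, -1.0]]
contact_force: [0.2, -0.0, 0.5]
grip_width: -0.0
gripper_force: 0.0
```

Emit:
arm_command:
  translation:
    - [0,0,0]
    - [0,0,0]
    - [0,0,0]
    - [0,0,0]
    - [0,0,0]
    - [0,0,0]
    - [0,0,0]
    - [0,0,0]
  yaw: [-7,-7,-7,-7,-7,-7,-7,-7]

```text
clock: 11.23
tcp_pos: [0.4532, 0.0112, 0.2427]
eef_rot: [[0.591, 0.807, -0.002], [0.807, -0.591, 0.001], [-0.001, -0.002, -1.0]]
contact_force: [-0.1, 0.5, 0.1]
grip_width: -0.0001
gripper_force: 0.0
```

Emit:
arm_command:
  translation:
    - [0,0,0]
    - [0,0,0]
    - [0,0,0]
    - [0,0,0]
    - [0,0,0]
    - [0,0,0]
    - [0,0,0]
    - [0,0,0]
  yaw: [-7,-7,-7,-7,-7,-7,-7,-7]

```text
clock: 11.9
tcp_pos: [0.4532, 0.0112, 0.2427]
eef_rot: [[-0.339, 0.941, -0.002], [0.941, 0.339, 0.001], [0.001, -0.002, -1.0]]
contact_force: [0.5, -0.8, -0.3]
grip_width: 0.0001
gripper_force: 0.0
```

Emit:
arm_command:
  translation:
    - [0,0,0]
    - [0,0,0]
    - [0,0,0]
    - [0,0,0]
    - [0,0,0]
    - [0,0,0]
    - [0,0,0]
    - [0,0,0]
  yaw: [-7,-7,-7,-7,-7,-7,-7,-7]

```text
clock: 12.57
tcp_pos: [0.4532, 0.0112, 0.2428]
eef_rot: [[-0.969, 0.246, -0.002], [0.246, 0.969, 0.001], [0.002, 0.0, -1.0]]
contact_force: [1.2, 0.2, 0.8]
grip_width: 0.0
gripper_force: 0.0
```

Emit:
arm_command:
  translation:
    - [0,0,0]
    - [0,0,0]
    - [0,0,0]
  yaw: [-6,-6,0]

```text
clock: 12.82
tcp_pos: [0.4532, 0.0112, 0.2428]
eef_rot: [[-0.999, 0.041, -0.002], [0.041, 0.999, 0.001], [0.002, 0.0, -1.0]]
contact_force: [-0.2, -0.6, 0.2]
grip_width: 0.0003
gripper_force: 0.0
```

Emit:
arm_command:
  translation:
    - [0.5,0,3]
    - [0.5,0,4]
    - [0,0,4]
    - [0,0,4]
    - [0,0,3.5]
    - [0,0,2.5]
    - [0,0,1]
    - [0,0,0]
  yaw: [0,0,0,0,0,0,0,0]

```text
clock: 13.48
tcp_pos: [0.4419, 0.0119, 0.0212]
eef_rot: [[-0.999, 0.048, -0.006], [0.048, 0.999, 0.001], [0.006, 0.001, -1.0]]
contact_force: [-0.2, 0.7, 0.4]
grip_width: -0.0
gripper_force: 0.0
```

Emit:
arm_command:
  translation:
    - [-1,0,0]
    - [-1,0,0]
    - [-1,0,0]
    - [-1,0,0]
    - [-0.8,0,0]
    - [-0.8,0,0]
    - [-0.8,0,0]
    - [-0.8,0,0]
  yaw: [0,0,0,0,0,0,0,0]

```text
clock: 14.15
tcp_pos: [0.5155, 0.0084, 0.0239]
eef_rot: [[-0.999, 0.045, -0.001], [0.045, 0.999, -0.0], [0.001, -0.0, -1.0]]
contact_force: [-2.1, -2.0, 1.5]
grip_width: 0.0001
gripper_force: 1.3
```

Emit:
arm_command:
  translation:
    - [-1,0,0]
    - [-1,0,0]
    - [-1,0,0]
    - [-1,0,0]
    - [-1,0,0]
    - [-1,0,0]
    - [-1,0,0]
    - [-0.8,0,0]
  yaw: [0,0,0,0,0,0,0,0]

```text
clock: 14.82
tcp_pos: [0.5938, 0.0048, 0.0236]
eef_rot: [[-0.999, 0.045, -0.001], [0.045, 0.999, -0.0], [0.001, -0.0, -1.0]]
contact_force: [-2.7, -1.0, 1.2]
grip_width: 0.0001
gripper_force: 1.2
```

Emit:
arm_command:
  translation:
    - [-0.5,0,0]
    - [-0.3,0,0]
    - [0,0,0]
  yaw: [0,0,0]

```text
clock: 15.07
tcp_pos: [0.6017, 0.0046, 0.0237]
eef_rot: [[-0.999, 0.045, 0.001], [0.045, 0.999, 0.0], [-0.001, 0.0, -1.0]]
contact_force: [-0.3, 0.0, 0.8]
grip_width: 0.0001
gripper_force: 0.0
```

Emit:
arm_command:
  translation:
    - [-0.3,0,0]
    - [-0.3,0,0]
    - [-0.2,0,0]
    - [-0.2,0,0]
  yaw: [0,0,0,0]

```text
clock: 15.4
tcp_pos: [0.6111, 0.0042, 0.0237]
eef_rot: [[-0.999, 0.045, -0.0], [0.045, 0.999, 0.0], [0.0, 0.0, -1.0]]
contact_force: [-2.1, -1.0, -0.1]
grip_width: 0.0002
gripper_force: 1.1
```

Emit:
arm_command:
  translation:
    - [-0.2,0,0]
    - [-0.2,0,0]
  yaw: [0,0]

```text
clock: 15.57
tcp_pos: [0.6152, 0.004, 0.0237]
eef_rot: [[-0.999, 0.045, -0.0], [0.045, 0.999, -0.0], [0.0, -0.0, -1.0]]
contact_force: [-1.8, -1.6, 0.3]
grip_width: 0.0001
gripper_force: 1.1
```

Emit:
arm_command:
  translation:
    - [-0.2,0,0]
    - [-0.2,0,0]
    - [-0.15,0,0]
  yaw: [0,0,0]

```text
clock: 15.82
tcp_pos: [0.6174, 0.0039, 0.0235]
eef_rot: [[-0.999, 0.044, -0.009], [0.044, 0.999, 0.0], [0.009, -0.0, -1.0]]
contact_force: [-22.4, -2.8, 12.8]
grip_width: -0.0
gripper_force: 11.4
```

Run:
```python
from plan import *
snap('scene','sA'); p,P=cloud('scene','sA'); hsv=cv2.cvtColor(p,cv2.COLOR_RGB2HSV).astype(int)
b=(hsv[...,0]>100)&(hsv[...,0]<120)&(hsv[...,1]>150)&(hsv[...,2]>40)
q=P[b&(P[...,0]<.8)&(P[...,0]>.5)]; x=np.array([.999,-.045]); s=q[:,:2]@x
for lo,hi in((.0,.06),(.06,.18)):
    k=(q[:,2]>lo)&(q[:,2]<hi); print(lo,k.sum(),np.percentile(s[k],[1,5,25,50]).round(4))
r=P[((hsv[...,0]<4)|(hsv[...,0]>176))&(hsv[...,1]>120)&(P[...,0]<.8)&(abs(P[...,1])<.1)]; print(len(r)); 
if len(r): print(np.median(r,0))
```

```text
0.0 83 [0.6775 0.6828 0.7108 0.7435]
0.06 212 [0.6756 0.6823 0.7105 0.7431]
0
```

The force rose to 22 N at the stop, so the tray is shut. Backing off.

Emit:
arm_command:
  translation:
    - [0.5,0,0]
    - [1,0,0]
    - [2,0,0]
    - [3,0,0]
    - [3,0,0]
    - [0,0,-3]
    - [0,0,-3]
    - [0,0,0]
  yaw: [0,0,0,0,0,0,0,0]

```text
clock: 16.53
tcp_pos: [0.5283, 0.0076, 0.0888]
eef_rot: [[-0.999, 0.044, 0.01], [0.044, 0.999, -0.002], [-0.01, -0.001, -1.0]]
contact_force: [1.5, -0.2, 1.2]
grip_width: -0.0002
gripper_force: 0.0
```

Run:
```python
from plan import *
for n,s in(('scene','sB'),('top','tB')):
    snap(n,s); p,P=cloud(n,s); hsv=cv2.cvtColor(p,cv2.COLOR_RGB2HSV).astype(int); H,S,V=hsv[...,0],hsv[...,1],hsv[...,2]
    m=((H<8)|(H>172))&(S>60)&(V>50); ys,xs=np.where(m); print(s,len(xs)); 
    nn,l,stt,c=cv2.connectedComponentsWithStats(m.astype(np.uint8)); print([(a[4],c[i].round()) for i,a in enumerate(stt) if a[4]>8][1:])
    # bright bar: world z about .043
    k=(abs(P[...,2]-.042)<.006)&(S<60)&(V>120)&(P[...,0]>.45)&(P[...,0]<.7)&(abs(P[...,1])<.06); print('bar',k.sum(),np.median(P[k],0).round(4) if k.any() else '')
print(robot.observe()['contact_force'],robot.observe()['clock'])
A=cv2.resize(cv2.imread('pics/sB.png')[160:360,220:400],(400,444));B=cv2.resize(cv2.imread('pics/tB.png')[60:280,210:350],(300,444));cv2.imwrite('pics/cB.png',np.hstack([A,B]))
```

```text
sB 423
[(np.int32(73), array([473.,   3.])), (np.int32(350), array([205., 182.]))]
bar 0 
tB 367
[(np.int32(367), array([329., 294.]))]
bar 132 [0.6317 0.0071 0.0422]
[-0.15489725  0.02115805  0.16178711] 16.6333
```

Run:
```python
from plan import *
f,cx,cy,_=cam('scene')
for n,s in(('scene','sB'),('top','tB')):
    p=np.load(f'pics/{s}.npz')['p'].astype(int); ex=p[...,0]-np.maximum(p[...,1],p[...,2])
    m=(ex>15).astype(np.uint8); N,l,a,c=cv2.connectedComponentsWithStats(m)
    for i in range(1,N):
        if a[i,4]>15: print(s,a[i],c[i].round(),p[l==i].mean(0).round())
    c_=robot.get_calibration(n);W=np.array(c_['world_to_cam']);f=210/np.tan(np.radians(c_['fovy'])/2)
    E0=np.array([.628+.127*.999,.0034-.127*.045,.079]); ax=np.array([-.5*.999,.5*.045,.866])
    for h in(0,.075): q=W@np.r_[E0+h*ax,1]; print(' expect h',h,(f*q[:2]/q[2]+[c_['cx'],c_['cy']]).round(1))
```

```text
sB [261   0  12   4  18] [266.   2.] [152. 136. 112.]
sB [ 428    0   89   82 4114] [471.  40.] [124.  90.  51.]
sB [263   5  12  19  57] [267.  14.] [151. 135. 111.]
sB [279  19  27  86 599] [292.  59.] [167. 151. 126.]
sB [248  26  32  18 312] [266.  34.] [170. 154. 128.]
sB [216  30  13  17 120] [222.  38.] [163. 147. 121.]
sB [226  57   6   8  21] [228.  61.] [167. 151. 125.]
sB [205  59  13   9  26] [211.  63.] [166. 150. 124.]
sB [223  65  11  11  37] [227.  70.] [167. 151. 126.]
sB [227  79  15  41 167] [235.  97.] [167. 151. 126.]
sB [241  81  53  36 855] [267.  96.] [164. 148. 123.]
sB [278 105  10   6  23] [282. 107.] [156. 140. 116.]
sB [112 133  13  31 270] [118. 148.] [108.  85.   3.]
sB [189 171  34  23 381] [206. 182.] [137.  78.  89.]
sB [ 101  185   47   49 1305] [125. 208.] [147. 110.  69.]
sB [302 246  17  36 386] [310. 264.] [162. 139. 130.]
sB [  355   274   205   146 10540] [461. 350.] [151. 124.  83.]
 expect h 0 [314.7 277.4]
 expect h 0.075 [308.2 249. ]
tB [28 59  7 17 98] [31. 67.] [155. 129.  93.]
tB [264  59   6  15  82] [267.  66.] [158. 131.  96.]
tB [276 138  10  17 138] [281. 146.] [162. 141. 131.]
tB [238 259   6  11  22] [240. 264.] [175. 159. 131.]
tB [ 400  274   41   39 1024] [419. 293.] [162. 124.  84.]
tB [311 288  37  13 398] [329. 294.] [132.  81.  87.]
tB [394 361  19  28 239] [403. 374.] [110.  92.  33.]
tB [393 389   7   5  21] [396. 391.] [106.  89.  32.]
 expect h 0 [280.1 140.5]
 expect h 0.075 [279.6 148.1]
```

The tray's bar moved 127 mm to the shut position. The red driver shows under the cover exactly where a seated one should be: scene (310,264) and top (281,146). The robot touches nothing.

```bash
python3 -c "
from cell import robot
print(robot.job_done())"
```

```text
the job is handed in; nothing more can be done
None
```

The red screwdriver is seated in the eyelet, the tray is pushed shut against its stop, and the job was handed in at about 17 s; the pink and yellow look-alikes, which I never aimed to touch, ended up lying down.

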